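# Lock a chocolate mould on the vibrating table

### The arm

A 6-joint arm with a two-finger parallel gripper is mounted at the origin on the work surface. World frame = base frame: x ahead of the robot, y to its left, z up, the work surface at z = 0. Lengths are in m, angles in rad, forces in N, time in s.
With the tool pointing down it reaches from about 0.35 to 0.775 m from the base axis. Payload 7.3 kg.
Tool frame: the origin (TCP) lies at the very end of the fingers, on their centre line; the grasp point (between the pads) lies 19 mm behind it; z points along the fingers, y is the direction in which the jaws open and shut (so a half turn about z gives the same grasp; the last joint's range is limited). The gripper opens to 92 mm and grips with 3 to 60 N. Pads are 19 mm wide; open, the fingers measure 130 mm over their backs; the gripper's body (75 mm by 190 mm) begins 47 mm behind the grasp point.
Start: joints at [-1.259, 0.342, 1.524, -0, 1.275, -0.146], TCP at [0.232, -0.471, 0.227] pointing down, gripper open.
Joint ranges: [-2.53, 2.53], [-0.77, 2.02], [0.04, 2.7], [-1, 4.14], [0.28, 2.66], [-3.11, 3.11]. Speed limits (rad/s): [2.57, 2.57, 3.14, 3.14, 3.14, 3.14].

### API

Orientations are given as [roll, pitch, yaw] about the fixed x, y, z axes, in that order (R = Rz(yaw) Ry(pitch) Rx(roll)).
In Python, from cell import observe, read_camera, camera_info, hand_in gives the robot as it stands.
- The arm moves only by the tool jog_arm, never from a script. Its argument "rows" is one flat list of numbers, 5 for each row, row after row: the finger opening in mm, from 0 to 91.8, then the shift along the tool's x, y, z in mm, then the turn about the tool's z in degrees. In form: [gripper, tx, ty, tz, roll, gripper, tx, ty, tz, roll, ...]. A call has 1 to 20 rows; each row shifts and turns the commanded pose from where the row before left it, along the tool's axes as they then stand; what a row does not reach is not made up. A row lasts 1/10 s, in which the tool goes at most 50 mm and 8.59 degrees, less where a joint would pass 70% of its speed; a pose out of reach is approached as far as the arm can. A call with a gripper value outside its range is refused whole. The fingers move at their own pace and stop on an object; "grip_force" is the grip in N (left out, the last holds). Time passes only in rows, so rows that do not move let the fingers close. It gives the time, the measured TCP pose, the force and the opening at its end, in the units of the state.
- observe(): the state, without advancing time (a new reading comes with each control period).
- read_camera(name): name is "side" or "top"; returns (picture, depth): 420x560x3 uint8, red, green, blue; 420x560 float32, m along the optical axis (not along the pixel's ray), 0 where there is no reading.
- camera_info(name): a dict with "fx", "fy", "cx", "cy" (pixels), "extrinsics" (4x4, takes a point from camera to world coordinates). Camera axes: x right, y up, looking along -z (the intrinsics and any distortion apply to the point x, -y, -z); pixel columns grow to the right and rows downward; lengths in m; the calibration is good to about 2 mm. A picture is of the moment at which its call begins. camera_info takes no time and is no camera call.
- hand_in(): hands the job in, once; it reports no verdict.
The state is a dict: "time": time; "qpos": joint angles; "qvel": joint speeds; "joint_efforts": joint torques, N m; "tool_pos": TCP position; "tool_rot": TCP orientation; "contact_force": force on the tool from outside, world axes, zero at the start; "torque": the same for the moment, N m; "opening": finger opening in m.
Only numpy, scipy, OpenCV 4.12 (cv2) and the standard library are available. Lean on these libraries where they do the work, as an engineer would, in place of code of your own. Each camera call takes 0.05 s, during which the arm holds its last target. There are 200 camera calls.

### The job

Get the chocolate mould ready for filling: slide it along the vibrating table until it sits fully home and square against the back fence, then swing the hinged clamp bar down over its front edge and press it until the bar is caught under the spring catch. Leave the bottle, canister, bowl and thermometer where they are.

Things in the scene. Friction and masses are not known exactly. Their poses are not given: they have to be found in the camera images.
- shaker: Vibrating table for chocolate moulds, fixed: a steel box with a flat plate 250 (x) by 370 (y) mm on top, plate top 115 mm above the counter. Origin on the counter under its centre, z up, +y the way the mould is slid home; its -y end is the open loading end. Hinge bracket of the clamp bar on the -x edge, spring catch on the +x edge, both at y = -123 mm.
- fence (a point): Point on the plate at the foot of the back fence's inner face, mid-width (shaker x 0, y +150 mm), axes as the shaker's. The fence is 32 mm high; its lip, 29 mm up, overhangs the mould's back edge by 8 mm. In front of it stand two side cheeks 20 mm high, inner faces at x = -69.5 and +69.5 mm, flared apart from 12 to 40 mm before the fence.
- mould_center (a point): Centre (half-way up) of the loose mould, a pale slab 135 (x) by 275 (y) by 24 (z) mm, 0.35 to 0.6 kg, 3 by 8 cavities on top; its y points to the fence. It starts flat on the plate, askew, 45 to 85 mm short of home, overhanging the loading end. Home: back face on the fence, centre at shaker y = +12.5 mm, x = 0 (2 mm play each way). It slides with 1 to 5 N.
- bar_hinge (a point): Pin of the clamp bar's hinge, fixed to the shaker at x = -104, y = -123 mm, 20 mm above the plate. Axes as the shaker's; the pin lies along y. The bracket is 30 mm high. The bar swings in the upright plane through this point, above the front edge of the mould.
- clamp_bar (a joint): Angle of the clamp bar in rad: 0 closed, level along shaker +x and caught; 1.57 upright; limit 1.95 leaning outward (-x). Starts anywhere from 0.9 (leaning over the mould) to 1.7. Steel angle, reaching 208 mm from the pin. Stiff hinge: it stays where it is left, and moves with 1 to 4 N pushed 150 mm from the pin. It cannot close on a mould that is more than 3 mm short of home.
- bar_end (a point): Point on the bar's top face, 186 mm from the pin along the bar, moving with it. The top flange is 16 mm wide (shaker y -131 to -115 mm), 8 to 188 mm from the pin; its top face is 9.5 mm above the pin when closed. Closed, it overhangs the mould's front 10 mm, and a front flange 18 mm deep hangs before the mould. A lower tongue, 14 mm wide, goes on to 208 mm.
- catch (a joint): Angle of the spring roller catch in rad: 0 at rest, growing as it is pushed outward (+x); it springs back. An upright steel fork 22 mm wide, 37 mm high above the plate, at shaker x = +100 to +127, y = -123 mm, with a white roller 10 mm across. The bar's tongue rolls past it and is held under it when the bar is pressed level: 8 to 15 N pressed 150 mm from the pin. Do not press on the catch itself.
- squeeze_bottle: Bystander: upright cream plastic squeeze bottle, 60 mm across, 222 mm high, near the hinge side of the shaker. Origin under its centre.
- canister: Bystander: upright steel canister, 87 mm across, 242 mm high, beyond the loading end. Origin under its centre.
- bowl: Bystander: white bowl with chocolate pieces, 128 mm across the rim, 58 mm high, beyond the loading end. Origin under its centre.
- thermometer: Bystander: orange infrared thermometer lying on its side, about 115 by 130 mm, 37 mm high, behind the shaker's fence end. Origin on the counter under its middle.

How it is judged:
By the outcome, as a careful person would: the job done as asked, in the order asked, and still so for the second after the job is handed in, with the robot touching nothing.
It also fails if it takes over 61 s, if anything falls off the work surface, if the arm or the gripper's body presses on something with over 40 N, if the wrist force passes 120 N, or if a joint passes its speed limit or range.

## Working session

There is one attempt and no reset: what is moved stays moved. The work goes in short steps, Python scripts to look and compute and a tool call to move; the robot and the scene stay as the last step left them, time stands still between calls to the robot, and variables do not carry over. Pictures are saved under pics/ and viewed, about 8 in all and at most 12, crops included, and the job is handed in when it is done.

Besides the shell and the picture viewer there is one more tool, called after "Call:" in YAML: its name, and indented under it one key for each argument. jog_arm: Moves the arm, as the interface text tells. Its arguments: {"type":"object","properties":{"rows":{"type":"array","items":{"type":"number"}},"grip_force":{"type":"number"}},"required":["rows"]}

```bash
ls; mkdir -p pics
cat > h.py <<'E'
import numpy as np, cv2
from cell import observe, read_camera, camera_info, hand_in
def snap(n,f):
    im,d=read_camera(n); np.savez(f'/tmp/{n}.npz',im=im,d=d); cv2.imwrite(f'pics/{f}.png',im[:,:,::-1]); return im,d
def world(n,d,u,v):
    c=camera_info(n); z=d[v,u]
    p=np.array([(u-c['cx'])/c['fx']*z,-(v-c['cy'])/c['fy']*z,-z,1]); return (c['extrinsics']@p)[:3]
def pix(n,P):
    c=camera_info(n); q=np.linalg.inv(c['extrinsics'])@np.append(P,1); return c['cx']+c['fx']*q[0]/-q[2], c['cy']-c['fy']*q[1]/-q[2]
def cloud(n,d):
    c=camera_info(n); v,u=np.mgrid[:d.shape[0],:d.shape[1]]
    p=np.stack([(u-c['cx'])/c['fx']*d,-(v-c['cy'])/c['fy']*d,-d,np.ones_like(d)],-1); return (p@c['extrinsics'].T)[...,:3]
E
python3 - <<'E'
from h import *
for n in('top','side'):
    snap(n,n+'0'); print({k:np.round(v,3) if not isinstance(v,str) else v for k,v in camera_info(n).items()})
print(observe())
a=cv2.imread('pics/top0.png');b=cv2.imread('pics/side0.png')
E
```

```text
pics
{'fx': np.float64(450.733), 'fy': np.float64(450.733), 'cx': np.float64(283.115), 'cy': np.float64(204.639), 'extrinsics': array([[-0.023,  0.994, -0.107,  0.435],
       [-1.   , -0.021,  0.023,  0.102],
       [ 0.02 ,  0.108,  0.994,  1.277],
       [ 0.   ,  0.   ,  0.   ,  1.   ]])}
{'fx': np.float64(462.591), 'fy': np.float64(462.591), 'cx': np.float64(283.172), 'cy': np.float64(212.716), 'extrinsics': array([[-0.751,  0.371, -0.546, -0.002],
       [-0.66 , -0.427,  0.618,  0.715],
       [-0.004,  0.824,  0.566,  0.703],
       [ 0.   ,  0.   ,  0.   ,  1.   ]])}
{'time': 0.1, 'qpos': array([-1.25901674e+00,  3.42593974e-01,  1.52489147e+00,  1.81912789e-05,
        1.27542171e+00, -1.45988183e-01]), 'qvel': array([-3.03782705e-04, -9.14694674e-04, -1.79000924e-03,  6.23483566e-05,
        6.57521500e-04, -3.55716589e-05]), 'joint_efforts': array([ 1.80075902e-03, -4.32004917e+01, -2.44693905e+01,  7.19676842e-02,
        5.25003928e-02, -4.37279346e-05]), 'tool_pos': array([ 0.23194237, -0.47058951,  0.22615561]), 'tool_rot': array([-3.14029466e+00, -2.08433084e-04,  4.57762331e-01]), 'contact_force': array([ 0.01725007, -0.25493594,  0.18679261]), 'torque': array([-0.03032275,  0.00154045, -0.01611685]), 'opening': 0.09179934121431835}
```

View pics/top0.png

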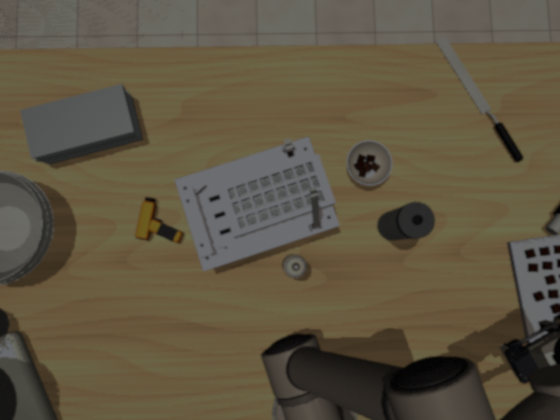

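View pics/side0.png

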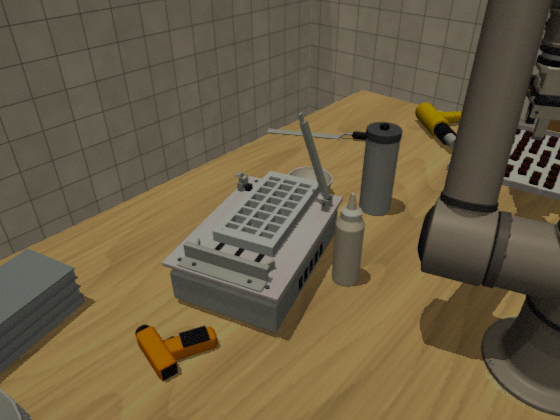

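The top view shows the plate with corners near (177,181), (308,139), (338,229), (206,270). The fence is on the left (world +y), the catch at (290,150), the hinge and raised bar at about (316,205), the bottle at (295,266), the canister at (410,222) and the bowl at (370,163). In the side view the bar is near upright and the mould overhangs the loading end.

Run:
```python
from h import *
d=np.load('/tmp/top.npz')['d']; P=cloud('top',d)
x,y,z=P[...,0],P[...,1],P[...,2]
roi=np.zeros(d.shape,bool); roi[120:290,160:350]=1
m=roi&(abs(z-.115)<.006)
pts=P[m][:,:2].astype(np.float32)
# largest component
mm=cv2.morphologyEx((roi&(z>.1)&(z<.17)).astype(np.uint8),cv2.MORPH_CLOSE,np.ones((5,5)))
n,l,s,c=cv2.connectedComponentsWithStats(mm);k=1+s[1:,4].argmax()
pm=(l==k)&(abs(z-.115)<.006)
pts=P[pm][:,:2].astype(np.float32)
r=cv2.minAreaRect(pts*1000);print('plate',r,np.median(z[pm]))
for u,v in[(177,181),(308,139),(338,229),(206,270)]:print(u,v,world('top',d,u,v))
for zc in (.139,.147):
  q=roi&(abs(z-zc)<.005); print(zc,q.sum())
q=roi&(z>.131)&(z<.143);n,l,s,c=cv2.connectedComponentsWithStats(q.astype(np.uint8))
for i in range(1,n):
  if s[i,4]>100: print(s[i],cv2.minAreaRect((P[l==i][:,:2]*1000).astype(np.float32)))
# colour crops
im=cv2.imread('pics/top0.png')[125:285,165:350]; im=cv2.convertScaleAbs(cv2.resize(im,None,fx=4.2,fy=3.7*4.2/3.7,interpolation=3)[:600],alpha=1.8); cv2.imwrite('pics/t1.png',im[:600])
im=cv2.imread('pics/side0.png')[100:320,165:400]; cv2.imwrite('pics/s1.png',cv2.convertScaleAbs(cv2.resize(im,None,fx=2.7,fy=2.7,interpolation=3),alpha=1.6))
```

```text
plate ((568.8350830078125, 142.9132843017578), (250.51239013671875, 370.6785888671875), 17.132665634155273) 0.11442462088153516
177 181 [0.62822052 0.34973749 0.11206174]
308 139 [0.73309179 0.00547803 0.11496259]
338 229 [ 0.49998215 -0.08203903 -0.00147716]
206 270 [0.39716442 0.2751774  0.11488605]
0.139 3263
0.147 582
[ 217  153  119   84 3293] ((584.5686645507812, 92.78145599365234), (135.87210083007812, 275.00457763671875), 17.538665771484375)
```

View pics/t1.png

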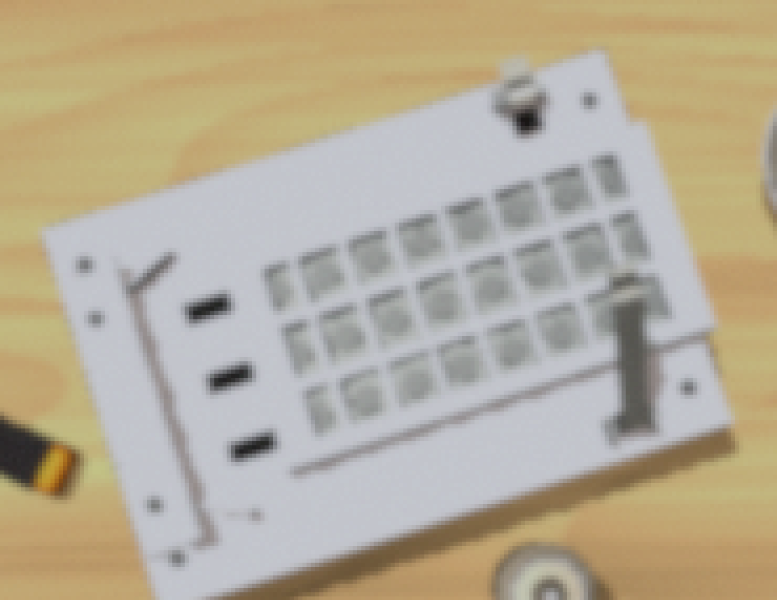

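View pics/s1.png

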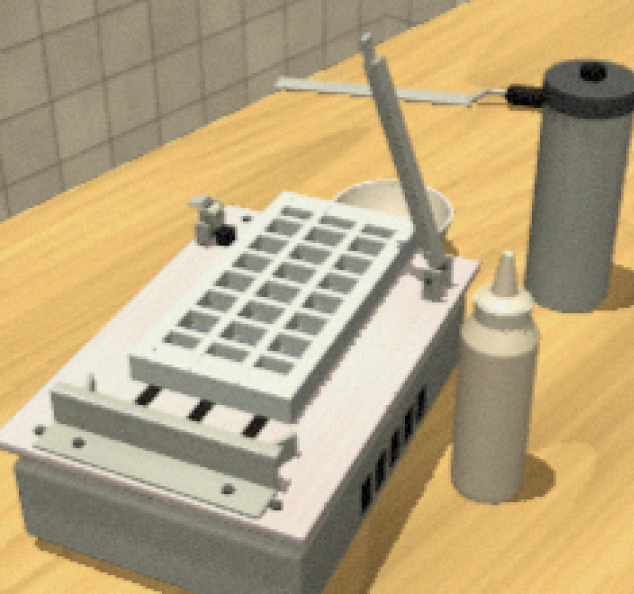

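```bash
cat >> h.py <<'E'
A=np.radians(17.13); C=np.array([.5688,.1429]); R=np.array([[np.cos(A),-np.sin(A)],[np.sin(A),np.cos(A)]])
def tosh(P): P=np.asarray(P,float).copy(); P[...,:2]=(P[...,:2]-C)@R; return P
def fromsh(P): P=np.asarray(P,float).copy(); P[...,:2]=P[...,:2]@R.T+C; return P
E
python3 - <<'E'
from h import *
for n in('top','side'):
  S=tosh(cloud(n,np.load(f'/tmp/{n}.npz')['d']))
  x,y,z=S[...,0],S[...,1],S[...,2]
  b=(abs(y+.123)<.03)&(x>-.2)&(x<.1)&(z>.16)&(z<.4)
  p=S[b]; 
  print(n,b.sum(),p.min(0).round(3),p.max(0).round(3))
  if len(p)>20:
    vx,vz,x0,z0=cv2.fitLine((p[:,[0,2]]).astype(np.float32),cv2.DIST_L2,0,.01,.01).ravel(); print('ang',np.arctan2(vz,vx),'top pt',p[p[:,2].argmax()])
  for nm,mk in dict(can=(y<-.2)&(z>.2)&(abs(x)<.3)&(y>-.5),bowl=(y<-.19)&(z>.04)&(z<.07)&(x>-.1)&(x<.3)&(y>-.45),bot=(x<-.13)&(x>-.3)&(z>.08)&(abs(y)<.14)).items():
    if mk.sum()>5: print(nm,mk.sum(),np.percentile(S[mk],[2,50,98],axis=0).round(3).tolist())
  mo=(z>.131)&(z<.143)&(abs(x)<.085)&(y>-.2)&(y<.09)
  print('mould',cv2.minAreaRect((S[mo][:,:2]*1000).astype(np.float32)))
  # side edges of mould
  for sgn in(1,-1):
    L=[]
    for yy in np.arange(-.09,.05,.01):
      q=mo&(abs(y-yy)<.005); L.append((yy,(sgn*x[q]).max()*sgn))
    print(np.polyfit(*np.array(L).T,1))
print(fromsh([0,-.215,.3]))
E
```

```text
top 260 [-0.106 -0.131  0.162] [-0.034 -0.114  0.332]
ang 1.2019385 top pt [-0.03451775 -0.12671939  0.33231962]
can 1147 [[-0.209, -0.38, 0.213], [-0.17, -0.338, 0.231], [-0.132, -0.3, 0.242]]
bowl 431 [[-0.046, -0.39, 0.04], [0.024, -0.354, 0.054], [0.075, -0.268, 0.061]]
bot 1398 [[-0.208, -0.062, 0.15], [-0.14, 0.0, 1.277], [-0.14, 0.0, 1.277]]
mould ((0.3072357177734375, -52.53974914550781), (135.8721466064453, 275.0046081542969), 0.40865492820739746)
[-0.01039359  0.06709177]
[-0.0058383  -0.06760772]
side 658 [-0.107 -0.133  0.16 ] [-0.034 -0.111  0.332]
ang 1.2297639 top pt [-0.03751977 -0.12195127  0.33249382]
can 815 [[-0.212, -0.377, 0.202], [-0.176, -0.318, 0.231], [-0.133, -0.298, 0.243]]
bowl 260 [[-0.047, -0.388, 0.04], [0.037, -0.37, 0.052], [0.074, -0.318, 0.06]]
bot 1451 [[-0.215, -0.043, 0.083], [-0.19, -0.02, 0.146], [-0.161, -0.01, 0.213]]
mould ((0.6874313354492188, -53.33631896972656), (138.5260009765625, 280.22412109375), 0.3346763849258423)
[-0.00274653  0.06724596]
[-0.00623396 -0.0684084 ]
[ 0.63212626 -0.06256237  0.3       ]
```

Call:
jog_arm:
  rows: [0, 0, 0, -50, 4.55, 0, 0, 0, -50, 4.55, 0, 0, 0, -35, 0, 0, 33, -16, 0, 0, 0, 33, -16, 0, 0, 0, 33, -16, 0, 0, 0, 33, -16, 0, 0, 0, 33, -16, 0, 0, 0, 33, -16, 0, 0, 0, 33, -16, 0, 0, 0, 33, -16, 0, 0, 0, 33, -16, 0, 0, 0, 33, -16, 0, 0, 0, 33, -16, 0, 0, 0, 33, -16, 0, 0, 0, 33, -16, 0, 0, 0, 33, -16, 0, 0, 0, 33, -16, 0, 0, 0, 28, -20, 0, 0]
  grip_force: 20

```text
time: 2.0
tool_pos: [0.6563, -0.0674, 0.3606]
tool_rot: [-3.141, 0.001, 0.299]
contact_force: [0.0, -1.1, 0.2]
opening: 0.0008
```

Run:
```python
from h import *
s=observe(); print(s['time'],tosh(s['tool_pos']),np.degrees(s['tool_rot']),s['opening'],s['contact_force'])
im,d=snap('side','s2')
S=tosh(cloud('side',d)); 
# arm points over the bar region
```

```text
2.0 [ 0.02170281 -0.22675068  0.36063939] [-1.79970423e+02  7.45585839e-02  1.71214943e+01] 0.0008081452446859032 [ 0.0201357  -1.08172358  0.17416194]
```

View pics/s2.png

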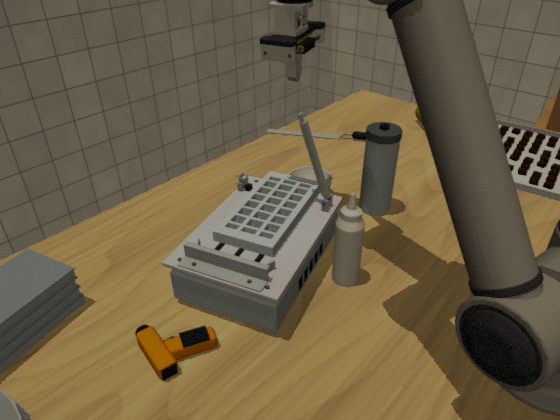

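Arm is over the loading end, clear of everything; fingertips at (292,78). Descend and check the wrist's clearance to the bar tip.

Call:
jog_arm:
  rows: [0, 0, 0, 40, 0, 0, 0, 0, 40, 0, 0, 0, 0, 40, 0, 0, 0, 0, 40, 0, 0, 0, 0, 40, 0, 0, 0, 0, 30, 0, 0, 0, 0, 11, 0, 0, 0, 0, 0, 0]

```text
time: 2.85
tool_pos: [0.6543, -0.0684, 0.119]
tool_rot: [-3.14, 0.003, 0.299]
contact_force: [-0.3, -1.1, -0.5]
opening: 0.0004
```

Run:
```python
from h import *
s=observe(); print(s['time'],tosh(s['tool_pos']),s['contact_force'],s['qpos'])
im,d=snap('side','s3')
S=tosh(cloud('side',d)); x,y,z=[S[...,i] for i in range(3)]
g=(d>0)&(y<-.1)&(y>-.33)&(x>-.16)&(x<.2)
for lo in np.arange(.12,.5,.03):
  q=g&(z>lo)&(z<lo+.03)&~((abs(y+.123)<.014)&(x<-.03))
  if q.sum()>5: print(round(lo,2),q.sum(),np.percentile(S[q],[1,99],axis=0).round(3).tolist())
t,dt=snap('top','t3')
S=tosh(cloud('top',dt)); x,y,z=[S[...,i] for i in range(3)]
for lo in np.arange(.12,.8,.05):
  q=(dt>0)&(z>lo)&(z<lo+.05)&(abs(y+.123)<.03)&(x>-.3)
  if q.sum()>5: print('top',round(lo,2),q.sum(),np.percentile(S[q],[1,99],axis=0).round(3).tolist())
```

```text
2.85 [ 0.01951155 -0.22708691  0.11904584] [-0.26618529 -1.13300698 -0.54019096] [-2.20444461e-01  6.77431850e-01  1.26210792e+00 -1.11751075e-04
  1.20569746e+00  1.05145310e+00]
0.12 1564 [[-0.155, -0.318, 0.121], [0.113, -0.101, 0.149]]
0.15 167 [[-0.16, -0.325, 0.15], [0.126, -0.114, 0.179]]
0.18 542 [[-0.159, -0.323, 0.182], [0.054, -0.137, 0.21]]
0.21 893 [[-0.158, -0.326, 0.21], [0.055, -0.132, 0.239]]
0.24 278 [[-0.003, -0.219, 0.24], [0.042, -0.175, 0.27]]
0.27 485 [[-0.018, -0.243, 0.271], [0.055, -0.176, 0.299]]
0.3 345 [[-0.019, -0.232, 0.3], [0.049, -0.187, 0.33]]
0.33 484 [[-0.019, -0.238, 0.33], [0.056, -0.188, 0.36]]
0.36 462 [[-0.018, -0.234, 0.36], [0.062, -0.188, 0.39]]
0.39 584 [[-0.028, -0.262, 0.39], [0.075, -0.159, 0.42]]
0.42 589 [[-0.015, -0.21, 0.42], [0.086, -0.152, 0.45]]
0.45 960 [[-0.148, -0.231, 0.45], [0.077, -0.101, 0.48]]
0.48 232 [[-0.156, -0.229, 0.48], [0.056, -0.1, 0.509]]
top 0.12 1150 [[-0.108, -0.143, 0.121], [0.123, -0.094, 0.163]]
top 0.17 43 [[-0.101, -0.146, 0.172], [0.028, -0.115, 0.219]]
top 0.22 301 [[-0.08, -0.153, 0.221], [0.056, -0.115, 0.263]]
top 0.27 86 [[-0.067, -0.13, 0.271], [-0.041, -0.115, 0.32]]
top 0.32 26 [[-0.042, -0.129, 0.32], [-0.034, -0.115, 0.333]]
top 0.42 60 [[-0.09, -0.153, 0.454], [0.015, -0.096, 0.47]]
top 0.47 354 [[-0.107, -0.153, 0.47], [-0.005, -0.093, 0.52]]
top 0.52 1454 [[-0.135, -0.152, 0.521], [-0.048, -0.094, 0.57]]
top 0.57 2052 [[-0.243, -0.152, 0.571], [-0.13, -0.094, 0.619]]
top 0.62 1660 [[-0.297, -0.139, 0.62], [-0.2, -0.093, 0.67]]
top 0.67 174 [[-0.3, -0.12, 0.67], [-0.277, -0.093, 0.673]]
```

View pics/s3.png

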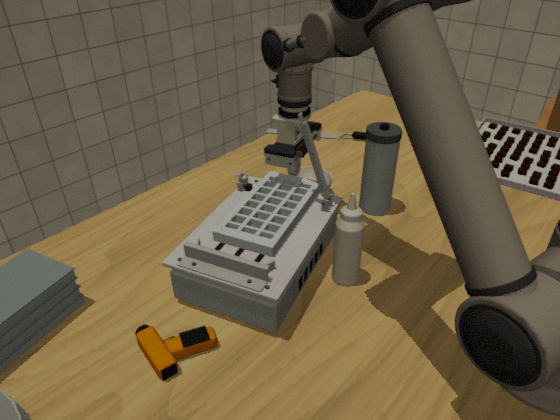

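Wrist and forearm (z > 0.39) clear the bar tip (z 0.333); the closed fingers are in front of the mould's front face. Push.

Call:
jog_arm:
  rows: [0, 0, -8, 0, 0, 0, 0, -8, 0, 0, 0, 0, -6, 0, 0, 0, 0, -6, 0, 0, 0, 0, -6, 0, 0, 0, 0, -6, 0, 0, 0, 0, -6, 0, 0, 0, 0, -6, 0, 0, 0, 0, -6, 0, 0, 0, 0, -6, 0, 0, 0, 0, 0, 0, 0]

```text
time: 4.05
tool_pos: [0.636, -0.0061, 0.1206]
tool_rot: [-3.141, 0.001, 0.3]
contact_force: [0.6, -0.0, 0.2]
opening: 0.0004
```

```bash
cat > m.py <<'E'
from h import *
s=observe(); print(s['time'],tosh(s['tool_pos']).round(4),'F_sh',(R.T@s['contact_force'][:2]).round(2),s['contact_force'][2])
im,d=snap('top','tm')
S=tosh(cloud('top',d)); x,y,z=[S[...,i] for i in range(3)]
mo=(z>.131)&(z<.1425)&(abs(x)<.085)&(y>-.2)&(y<.1)
for nm,sg in(('x+',1),('x-',-1)):
  L=[]
  for yy in np.arange(-.09,.08,.01):
    q=mo&(abs(y-yy)<.005); L.append((yy,(sg*x[q]).max()*sg))
  L=np.array(L); a=np.polyfit(L[:,0],L[:,1],1); print(nm,a[0].round(4),np.median(L[:,1]).round(4))
L=np.array([(xx,y[mo&(abs(x-xx)<.006)].max()) for xx in np.arange(-.055,.06,.01)]); print('back',L[:,1].round(4))
L=np.array([(xx,y[mo&(abs(x-xx)<.006)].min()) for xx in np.arange(-.055,.06,.01)]); print('front',L[:,1].round(4))
b=(abs(y+.123)<.02)&(x>-.2)&(x<.1)&(z>.16)&(z<.4)&(x<-.03)
p=S[b]; print('bar',b.sum(), p[p[:,2].argmax()] if len(p) else '')
E
python3 m.py
```

```text
4.05 [ 0.0203 -0.1622  0.1206] F_sh [ 0.6 -0.2] 0.18143512989336696
x+ 0.2779 0.0632
x- -0.2024 -0.0705
back [0.0926 0.087  0.0991 0.0996 0.0936 0.0885 0.0988 0.0988 0.0899 0.0898
 0.0991 0.0997]
front [-0.0724 -0.0748 -0.0748 -0.1364 -0.1455 -0.1455 -0.073  -0.0727 -0.0729
 -0.0728 -0.0727 -0.0729]
bar 62 [-0.03737447 -0.12114099  0.33357932]
```

Call:
jog_arm:
  rows: [0, 0, -4, 0, 0, 0, 0, -4, 0, 0, 0, 0, -3, 0, 0, 0, 0, -2, 0, 0, 0, 0, 0, 0, 0]

```text
time: 4.6
tool_pos: [0.6323, 0.0057, 0.1206]
tool_rot: [-3.141, 0.001, 0.299]
contact_force: [0.4, -0.4, -0.4]
opening: 0.0007
```

```bash
sed -i 's/(y<.1)$/(y<.17)/' m.py; python3 m.py
python3 - <<'E'
from h import *
d=np.load('/tmp/top.npz')['d'];S=tosh(cloud('top',d)); x,y,z=[S[...,i] for i in range(3)]
for xx in(-.05,-.03,0,.03,.05):
  q=(abs(x-xx)<.004)&(y>.1)&(y<.17); o=y[q].argsort(); print(xx,[(int(a*1000),int(b*1000)) for a,b in zip(y[q][o],z[q][o])][::2])
im=cv2.imread('pics/tm.png')[125:285,165:350]; cv2.imwrite('pics/t4.png',cv2.convertScaleAbs(cv2.resize(im,None,fx=3.7,fy=3.7,interpolation=3),alpha=1.5))
E
```

```text
4.6 [ 0.0203 -0.1498  0.1206] F_sh [ 0.3  -0.52] -0.3642232264415843
-0.05 [(100, 141), (103, 129), (105, 122), (106, 125), (108, 126), (110, 121), (111, 127), (113, 121), (114, 128), (115, 130), (116, 136), (118, 138), (120, 140), (122, 137), (123, 140), (125, 136), (126, 138), (127, 135), (128, 140), (131, 134), (132, 138), (133, 138), (135, 138), (137, 137), (138, 138), (140, 136), (141, 149), (143, 145), (144, 146), (145, 145), (147, 145), (148, 146), (150, 146), (150, 147), (153, 144), (158, 120), (160, 117), (161, 117), (164, 113), (165, 117), (167, 119), (169, 117)]
-0.03 [(100, 137), (102, 127), (104, 128), (105, 120), (106, 127), (107, 140), (109, 124), (111, 120), (112, 129), (113, 121), (114, 125), (116, 137), (116, 139), (117, 136), (119, 135), (120, 137), (122, 136), (123, 138), (125, 137), (126, 138), (128, 138), (129, 134), (131, 139), (133, 138), (135, 136), (136, 136), (137, 140), (139, 140), (141, 137), (142, 148), (144, 146), (145, 140), (146, 112), (147, 139), (148, 148), (151, 141), (152, 143), (153, 145), (159, 114), (160, 120), (162, 119), (164, 113), (166, 112
[... 1201 characters left out ...]
29), (118, 140), (120, 135), (121, 137), (123, 138), (124, 137), (126, 138), (128, 137), (129, 137), (132, 135), (133, 138), (135, 138), (136, 137), (138, 137), (139, 140), (142, 146), (142, 147), (144, 147), (145, 143), (146, 146), (149, 142), (150, 145), (152, 143), (154, 144), (159, 118), (161, 118), (162, 118), (164, 113), (165, 118), (166, 116), (167, 120)]Traceback (most recent call last):
  File "m.py", line 9, in <module>
    q=mo&(abs(y-yy)<.005); L.append((yy,(sg*x[q]).max()*sg))
                                        ~~~~~~~~~~~~~^^
    return umr_maximum(a, axis, None, out, keepdims, initial, where)
ValueError: zero-size array to reduction operation maximum which has no identity
```

View pics/t4.png

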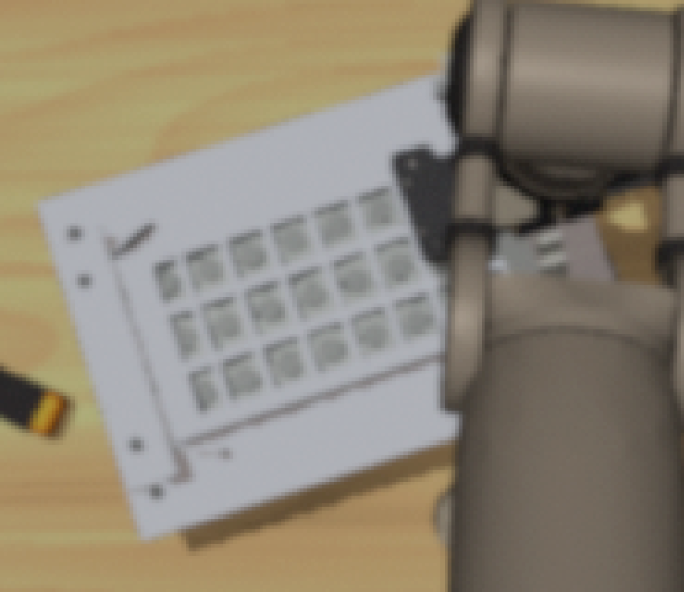

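The mould is between the cheeks, close to the fence lip, with no stall force yet. Push on in small steps.

Call:
jog_arm:
  rows: [0, 0, -2, 0, 0, 0, 0, -2, 0, 0, 0, 0, 0, 0, 0]

```text
time: 4.95
tool_pos: [0.6313, 0.0092, 0.1207]
tool_rot: [-3.141, 0.0, 0.299]
contact_force: [0.7, -1.3, -0.8]
opening: 0.0004
```

Call:
jog_arm:
  rows: [0, 0, -2, 0, 0, 0, 0, -1, 0, 0, 0, 0, 0, 0, 0]

```text
time: 5.25
tool_pos: [0.6305, 0.012, 0.1207]
tool_rot: [-3.141, 0.0, 0.299]
contact_force: [0.5, -1.3, -0.5]
opening: 0.0005
```

Call:
jog_arm:
  rows: [0, 0, -1, 0, 0, 0, 0, -1, 0, 0, 0, 0, 0, 0, 0]

```text
time: 5.55
tool_pos: [0.6301, 0.0132, 0.1207]
tool_rot: [3.141, 0.0, 0.299]
contact_force: [0.4, -4.0, -0.8]
opening: 0.0006
```

Call:
jog_arm:
  rows: [0, 0, -1, 0, 0, 0, 0, -1, 0, 0, 0, 0, 0, 0, 0]

```text
time: 5.85
tool_pos: [0.6299, 0.0133, 0.1209]
tool_rot: [3.138, -0.0, 0.299]
contact_force: [1.4, -10.1, -1.2]
opening: 0.0005
```

Call:
jog_arm:
  rows: [0, 0, -2, 0, 0, 0, 0, -1, 0, 0, 0, 0, 0, 0, 0]

```text
time: 6.15
tool_pos: [0.6298, 0.0134, 0.1213]
tool_rot: [3.133, -0.001, 0.298]
contact_force: [3.0, -20.1, -0.4]
opening: 0.0004
```

Stopped dead at 20 N: against the fence. Back off, rise and check.

Call:
jog_arm:
  rows: [0, 0, 8, 0, 0, 0, 0, 20, 0, 0, 0, 0, 20, 0, 0, 0, 0, 0, -40, 0, 0, 0, 0, -40, 0, 0, 0, 0, -40, 0, 0, 0, 0, -40, 0, 0, 0, 0, -40, 0, 0, 0, 0, -40, 0, 0, 0, 0, -40, 0, 0, -30, 0, 0, 0, 0, -40, 0, 0, 0, 0, -40, 0, 0, 0, 0, 0, 0, 0, 0]

```text
time: 7.55
tool_pos: [0.5338, -0.0612, 0.4016]
tool_rot: [-3.141, 0.001, 0.297]
contact_force: [0.9, 0.7, -0.2]
opening: 0.0006
```

Run:
```python
from h import *
s=observe(); print(s['time'],tosh(s['tool_pos']).round(4),s['contact_force'])
im,d=snap('side','s5')
S=tosh(cloud('side',d)); x,y,z=[S[...,i] for i in range(3)]
mo=(abs(z-.139)<.004)&(abs(x)<.09)&(y>-.2)&(y<.14)
n,l,st,c=cv2.connectedComponentsWithStats(mo.astype(np.uint8));k=1+st[1:,4].argmax();mo=l==k
print('rect',cv2.minAreaRect((S[mo][:,:2]*1000).astype(np.float32)))
L=np.array([(xx,np.percentile(y[mo&(abs(x-xx)<.005)],0.5)) for xx in np.arange(-.06,.065,.01)]);print('front',L[:,1].round(4))
L=np.array([(yy,x[mo&(abs(y-yy)<.005)].max(),x[mo&(abs(y-yy)<.005)].min()) for yy in np.arange(-.11,.1,.02)]);print('sides',L.round(4).tolist())
im=cv2.imread('pics/s5.png')[150:310,165:365]; cv2.imwrite('pics/s5c.png',cv2.convertScaleAbs(cv2.resize(im,None,fx=3.7,fy=3.7,interpolation=3),alpha=1.5))
```

```text
7.55 [-0.0935 -0.1847  0.4016] [ 0.94308567  0.67299904 -0.2055861 ]
rect ((-0.5545806884765625, 3.7791519165039062), (137.8931884765625, 261.0018005371094), 0.7481051683425903)
front [-0.1245 -0.1257 -0.1246 -0.123  -0.1246 -0.1248 -0.1248 -0.1241 -0.1232
 -0.1245 -0.1242 -0.1225 -0.1252]
sides [[-0.11, 0.0677, -0.068], [-0.09, 0.0696, -0.068], [-0.07, 0.066, -0.0676], [-0.05, 0.0665, -0.0679], [-0.03, 0.0673, -0.0683], [-0.01, 0.0675, -0.0689], [0.01, 0.0659, -0.0683], [0.03, 0.0658, -0.0693], [0.05, 0.0674, -0.0701], [0.07, 0.0659, -0.0694], [0.09, 0.0658, -0.0696]]
```

View pics/s5c.png

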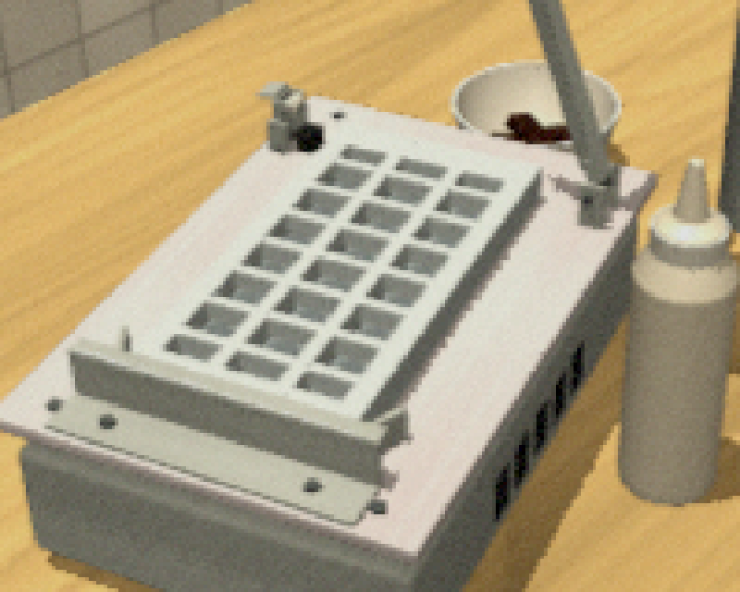

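Mould front edge lies at shaker y −0.1245 right across (home is −0.125), back edge under the lip, so it is home and square. Now move to the bar's outer side and swing it.

Call:
jog_arm:
  rows: [0, -11, -31, 0, 0, 0, -11, -31, 0, 0, 0, 0, 0, 40, 0, 0, 0, 0, 40, 0, 0, 0, 0, 34, 0, 0, 17, 0, 0, 0, 0, 17, 0, 0, 0, 0, 0, 0, 0, 0]

```text
time: 8.4
tool_pos: [0.5331, 0.0032, 0.2859]
tool_rot: [-3.141, -0.0, 0.3]
contact_force: [0.1, 0.4, -0.9]
opening: 0.0003
```

Call:
jog_arm:
  rows: [0, 15, 0, 4, 0, 0, 14, 0, 6, 0, 0, 14, 0, 7, 0, 0, 13, 0, 8, 0, 0, 12, 0, 9, 0, 0, 11, 0, 11, 0, 0, 10, 0, 12, 0, 0, 9, 0, 12, 0, 0, 8, 0, 13, 0, 0, 0, 0, 0, 0]

```text
time: 9.4
tool_pos: [0.6319, 0.0347, 0.2019]
tool_rot: [-3.14, 0.003, 0.299]
contact_force: [-0.2, 0.2, -0.6]
opening: 0.0004
```

```bash
cat > b.py <<'E'
from h import *
import sys
s=observe(); print(s['time'],tosh(s['tool_pos']).round(4),s['contact_force'].round(2))
im,d=snap('side',sys.argv[1])
S=tosh(cloud('side',d)); x,y,z=[S[...,i] for i in range(3)]
b=(abs(y+.123)<.012)&(x>-.1)&(x<.115)&(z>.141)&(z<.35)
for x0 in np.arange(-.1,.115,.01):
  q=b&(abs(x-x0)<.005)
  if q.sum()>2: print(round(x0,2),np.percentile(z[q],[10,50,90]).round(3))
E
python3 b.py s6
```

```text
9.4 [ 0.0284 -0.122   0.2019] [-0.16  0.21 -0.57]
-0.1 [0.144 0.148 0.15 ]
-0.09 [0.146 0.15  0.153]
-0.08 [0.145 0.154 0.156]
-0.07 [0.143 0.158 0.161]
-0.06 [0.144 0.162 0.164]
-0.05 [0.147 0.166 0.168]
-0.04 [0.152 0.169 0.172]
-0.03 [0.156 0.174 0.176]
-0.02 [0.159 0.177 0.179]
-0.01 [0.167 0.274 0.29 ]
-0.0 [0.182 0.292 0.315]
0.01 [0.186 0.323 0.34 ]
0.02 [0.19  0.219 0.247]
0.03 [0.178 0.197 0.204]
0.04 [0.183 0.199 0.203]
0.05 [0.186 0.203 0.207]
0.06 [0.19  0.208 0.211]
0.07 [0.195 0.206 0.21 ]
0.08 [0.207 0.209 0.212]
0.09 [0.209 0.212 0.213]
0.1 [0.143 0.146 0.15 ]
0.11 [0.144 0.149 0.153]
```

Bar follows the finger, now at about 0.39 rad. Continue down.

Call:
jog_arm:
  rows: [0, 4, 0, 13, 0, 0, 4, 0, 14, 0, 0, 3, 0, 12, 0, 0, 0, 0, 0, 0]

```text
time: 9.85
tool_pos: [0.6416, 0.0376, 0.163]
tool_rot: [-3.14, 0.004, 0.299]
contact_force: [-0.1, -0.1, 0.3]
opening: 0.0005
```

Call:
jog_arm:
  rows: [0, 0, 0, 4, 0, 0, 0, 0, 4, 0, 0, 0, 0, 4, 0, 0, 0, 0, 0, 0]

```text
time: 10.25
tool_pos: [0.6428, 0.0375, 0.1541]
tool_rot: [3.141, -0.001, 0.299]
contact_force: [1.6, 1.7, 2.3]
opening: 0.0001
```

Call:
jog_arm:
  rows: [0, 0, 0, 2, 0, 0, 0, 0, 2, 0, 0, 0, 0, 2, 0, 0, 0, 0, 0, 0]

```text
time: 10.65
tool_pos: [0.642, 0.0374, 0.1471]
tool_rot: [-3.141, 0.001, 0.299]
contact_force: [-0.1, 1.0, 0.7]
opening: 0.0006
```

Call:
jog_arm:
  rows: [0, 0, 0, 1, 0, 0, 0, 0, 1, 0, 0, 0, 0, 1, 0, 0, 0, 0, 0, 0]

```text
time: 11.05
tool_pos: [0.6424, 0.0375, 0.1448]
tool_rot: [3.141, 0.0, 0.299]
contact_force: [-1.4, -0.3, 2.3]
opening: 0.0006
```

Call:
jog_arm:
  rows: [0, 0, 0, 1, 0, 0, 0, 0, 1, 0, 0, 0, 0, 0, 0]

```text
time: 11.35
tool_pos: [0.6425, 0.0375, 0.1445]
tool_rot: [3.141, -0.001, 0.299]
contact_force: [-4.6, -0.5, 11.4]
opening: 0.0004
```

```bash
python3 b.py s7; python3 -c "
import cv2
im=cv2.imread('pics/s7.png')[130:250,200:360]; cv2.imwrite('pics/s7c.png',cv2.convertScaleAbs(cv2.resize(im,None,fx=4.5,fy=4.5,interpolation=3),alpha=1.5))"
```

```text
11.35 [ 0.0393 -0.1225  0.1445] [-4.64 -0.45 11.4 ]
-0.1 [0.142 0.144 0.145]
-0.09 [0.142 0.145 0.146]
-0.08 [0.144 0.145 0.147]
-0.07 [0.143 0.145 0.146]
-0.06 [0.143 0.145 0.146]
-0.05 [0.143 0.144 0.146]
-0.04 [0.143 0.145 0.146]
-0.03 [0.143 0.144 0.146]
-0.02 [0.144 0.145 0.146]
-0.01 [0.143 0.144 0.145]
-0.0 [0.145 0.305 0.344]
0.01 [0.145 0.249 0.328]
0.02 [0.146 0.265 0.282]
0.03 [0.145 0.168 0.191]
0.04 [0.143 0.145 0.153]
0.05 [0.142 0.145 0.267]
0.06 [0.142 0.145 0.146]
0.07 [0.143 0.145 0.303]
0.08 [0.143 0.145 0.146]
0.1 [0.143 0.146 0.149]
0.11 [0.144 0.149 0.154]
```

View pics/s7c.png

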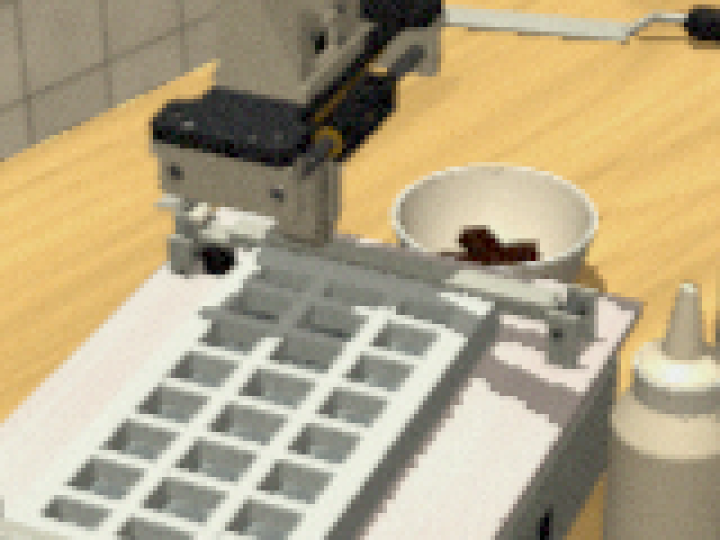

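Bar is level (top 0.1445) and stopped. Press slightly more, then retreat and verify.

Call:
jog_arm:
  rows: [0, 0, 0, 2, 0, 0, 0, 0, 0, 0]

```text
time: 11.6
tool_pos: [0.6425, 0.0374, 0.1443]
tool_rot: [3.14, -0.002, 0.299]
contact_force: [-9.0, -0.2, 19.6]
opening: 0.0008
```

Call:
jog_arm:
  rows: [0, 0, 0, -10, 0, 0, 0, 0, -30, 0, 0, 0, 0, -40, 0, 0, 0, 0, -40, 0, 0, 0, 0, -40, 0, 0, 0, 0, -40, 0, 0, -10, 35, 0, 0, 0, -10, 35, 0, 0, 0, -10, 35, 0, 0, 0, -10, 35, 0, 0, 0, 0, 0, 0, 0, 0, 0, 0, 0, 0, 0, 0, 0, 0, 0]

```text
time: 12.9
tool_pos: [0.6456, -0.1072, 0.3407]
tool_rot: [-3.141, -0.0, 0.3]
contact_force: [0.4, 0.8, -0.6]
opening: 0.0004
```

```bash
python3 b.py s8
python3 - <<'E'
from h import *
d=np.load('/tmp/side.npz')['d'];S=tosh(cloud('side',d)); x,y,z=[S[...,i] for i in range(3)]
mo=(abs(z-.139)<.003)&(abs(x)<.08)&(y>-.11)&(y<.145)
for yy in(-.1,-.05,0,.05,.09): q=mo&(abs(y-yy)<.005); print(yy,x[q].min().round(4),x[q].max().round(4))
for x0 in (-.05,0,.05): print(np.percentile(y[mo&(abs(x-x0)<.006)],99.5).round(4))
im=cv2.imread('pics/s8.png')[150:290,165:365]; cv2.imwrite('pics/s8c.png',cv2.convertScaleAbs(cv2.resize(im,None,fx=4,fy=4,interpolation=3),alpha=1.5))
E
```

```text
12.9 [-3.000e-04 -2.616e-01  3.407e-01] [ 0.39  0.82 -0.64]
-0.1 [0.142 0.144 0.146]
-0.09 [0.144 0.145 0.146]
-0.08 [0.143 0.145 0.146]
-0.07 [0.143 0.145 0.146]
-0.06 [0.143 0.145 0.147]
-0.05 [0.143 0.145 0.146]
-0.04 [0.143 0.145 0.147]
-0.03 [0.143 0.145 0.146]
-0.02 [0.143 0.145 0.146]
-0.01 [0.143 0.145 0.146]
-0.0 [0.143 0.145 0.146]
0.01 [0.144 0.145 0.146]
0.02 [0.144 0.144 0.146]
0.03 [0.144 0.145 0.146]
0.04 [0.143 0.145 0.146]
0.05 [0.141 0.144 0.146]
0.06 [0.143 0.145 0.146]
0.07 [0.142 0.145 0.146]
0.08 [0.144 0.145 0.146]
0.1 [0.142 0.146 0.15 ]
0.11 [0.145 0.15  0.154]
-0.1 -0.0676 0.0679
-0.05 -0.0687 0.0661
0 -0.068 0.0656
0.05 -0.0688 0.0673
0.09 -0.0696 0.0661
0.1323
0.133
0.1333
```

View pics/s8c.png

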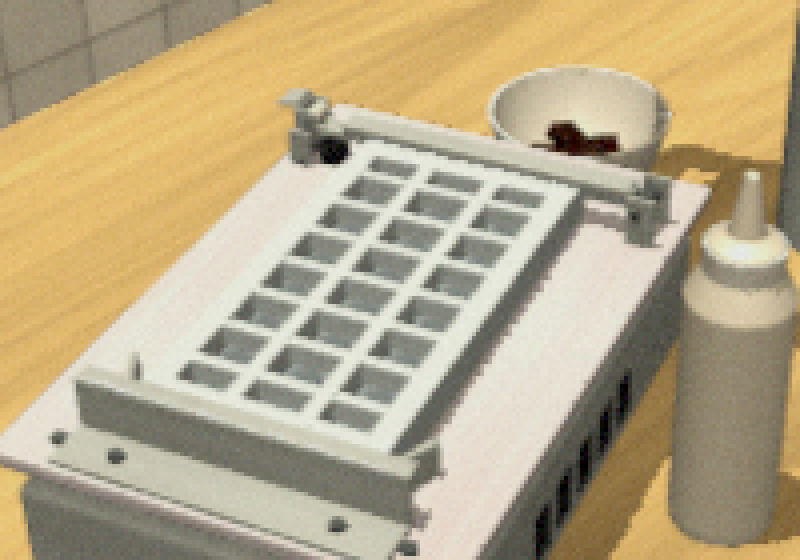

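The picture shows the bar level across the mould's front, with the tongue under the roller at (318,108). It stayed level (0.145) after release. The mould is square in the fence and the bystanders have not been disturbed.

```bash
python3 -c "
from cell import *
print(hand_in())"
```

```text
the job is handed in; nothing more can be done
None
```

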